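# Clean a cover plate's seals and hold it ready for its screws

## Task

Pick up the aluminium cover plate by its black square grip and, holding it off the worktop, clean its two blue seals: press the short blue edge flat and gently against the middle of the cream felt pad until the pad gives by almost a centimetre, then turn the plate a quarter turn and press the long blue edge on it the same way. Then hold the plate still and level about a centimetre above the grey housing, never touching it, blue edges over the housing's blue edges and each plate hole centred over its threaded hole so that screws could be started. Finish while holding it there, without putting it down or letting go, and leave the weighing bottle, petri dish and marker pen alone.

Things in the scene. Friction and masses are not known exactly. Their poses are not given: they have to be found in the camera images.
- cover: loose aluminium cover plate, 120 x 90 x 6 mm, 0.2 kg nominal, lying flat on the worktop. Origin: centre of its underside; its long side runs along its x, z is up. The edge at +x (short edge, 90 mm) and the edge at +y (long edge, 120 mm) are 6 mm wide blue seals, included in the size. In its middle a black square grip, 24 x 24 mm, sides along the plate's x and y, stands from 16 to 56 mm above the underside (below it is an 18 mm round steel neck).
- cover_grip (a point): centre of the black square grip of the cover plate, 36 mm above the plate's underside; the place to grasp, from above, across either pair of sides (24 mm)
- seal_short (a point): middle of the outer face of the cover's short blue seal (plate frame: x = +60 mm, y = 0, z = 3 mm)
- seal_long (a point): middle of the outer face of the cover's long blue seal (plate frame: x = 0, y = +45 mm, z = 3 mm)
- housing: grey instrument housing, fixed to the worktop, 130 x 100 mm, top face 40 mm above its origin (centre of its underside), with a central opening and a black cable gland that sticks out 12 mm on its -x side. The top's +x edge (short) and +y edge (long) are blue, as on the cover. Four brass threaded holes, 6 mm bore, in its frame at x, y = (22, 27), (-42, 27), (-42, -27), (42, -27) mm
- wiper: fixed bent aluminium bracket, 150 mm wide (its y), 59 mm high, that carries the felt pad on its side facing the robot (-x). Origin: on the worktop, under the bracket; the pad is pushed along its +x
- pad_face (a point): centre of the front face of the cream felt pad; moves with the pad. The face is 140 mm wide (along the wiper's y), 42 mm high (15 to 57 mm above the worktop) and looks along the wiper's -x; axes as the wiper's. At rest it lies 28 mm in front of the wiper's origin, 36 mm up
- wiper_pad (a joint): how far the felt pad is pushed back, in m: 0 at rest, 0.014 at its stop; spring-backed, 300 N/m (3 N at 10 mm), returns by itself
- weigh_bottle: bystander: low glass weighing bottle, 42 mm wide, 58 mm high; origin at the centre of its underside
- petri: bystander: petri dish, 60 mm across, 15 mm high; origin at the centre of its underside
- marker: bystander: marker pen lying along its y, 18 x 135 x 20 mm; origin at its underside
- cover_hole0 (a point): lower mouth of a 14 mm through hole of the cover, at x, y = (22, 27) mm in the plate's frame; belongs over housing_hole0
- housing_hole0 (a point): mouth of the housing's 6 mm threaded hole at x, y = (22, 27) mm in its frame, on its top face, 40 mm up
- cover_hole1 (a point): lower mouth of a 14 mm through hole of the cover, at x, y = (-42, 27) mm in the plate's frame; belongs over housing_hole1
- housing_hole1 (a point): mouth of the housing's 6 mm threaded hole at x, y = (-42, 27) mm in its frame, on its top face, 40 mm up
- cover_hole2 (a point): lower mouth of a 14 mm through hole of the cover, at x, y = (-42, -27) mm in the plate's frame; belongs over housing_hole2
- housing_hole2 (a point): mouth of the housing's 6 mm threaded hole at x, y = (-42, -27) mm in its frame, on its top face, 40 mm up
- cover_hole3 (a point): lower mouth of a 14 mm through hole of the cover, at x, y = (42, -27) mm in the plate's frame; belongs over housing_hole3
- housing_hole3 (a point): mouth of the housing's 6 mm threaded hole at x, y = (42, -27) mm in its frame, on its top face, 40 mm up
There are look-alikes about, which are no part of the job. What is shaped like the wiper but turquoise is not meant.

How it is judged:
By the outcome, as a careful person would: the job done as asked, in the order asked, and still so for the second after the job is handed in, while the arm keeps its last pose, push and grip.
It also fails if it takes over 58 s, if anything falls off the work surface, if the arm or the gripper's body presses on something with over 40 N, if the wrist force passes 120 N, or if a joint passes its speed limit or range.

## Robot

A 6-joint arm with a two-finger parallel gripper is mounted at the origin on a cart in front of the work surface, level with it; the furniture and walls round the work are solid. World frame = base frame: x ahead of the robot, y to its left, z up, the work surface at z = 0. Lengths are in mm, angles in degrees, forces in N, time in s.
With the tool pointing down it reaches from about 300 to 850 mm from the base axis. Payload 4.2 kg.
Tool frame: the origin (TCP) lies on the centre line of the jaws, within the pads' length; the fingertips stand 14 mm ahead of it and the grasp point (between the pads) lies 5 mm behind it; z points along the fingers, y is the line along which they close (so a half turn about z gives the same grasp; the last joint's range is limited). The gripper opens to 91 mm and grips with 3 to 60 N. Pads are 32 mm wide; open, the fingers measure 118 mm over their backs; the gripper's body (76 mm by 178 mm) begins 60 mm behind the grasp point.
Start: joints at [-65.203, 18.312, 89.639, -0, 72.044, -1.146], TCP at [251.559, -517.069, 227.976] pointing down, gripper open.
Joint ranges: [-177.97, 177.97], [-48.28, 115.42], [12.27, 149.76], [-77.06, 257.06], [2.81, 150.46], [-146.56, 146.56]. Speed limits (degrees/s): [147.25, 147.25, 180, 180, 180, 180].

## Interface

Orientations are given as [roll, pitch, yaw] about the fixed x, y, z axes, in that order (R = Rz(yaw) Ry(pitch) Rx(roll)).
In Python, from workcell import env gives the robot as it stands.
- The arm moves only by the tool arm_command, never from a script. Its argument "motion" is a list of rows, each an object with "offset": the shift along the tool's x, y, z in m, a list of three; "spin": the turn about the tool's z in rad. In form: [{"offset": [tx, ty, tz], "spin": spin}, ...]. A call has 1 to 5 rows; each row shifts and turns the commanded pose from where the row before left it, along the tool's axes as they then stand; what a row does not reach is not made up. A row lasts 1/8 s, in which the tool goes at most 62.5 mm and 10.7 degrees, less where a joint would pass 70% of its speed; a pose out of reach is approached as far as the arm can. A call with a gripper value outside its range is refused whole. "jaw" is the finger opening in m, from 0 to 0.0912, set as the call begins (left out, the last holds). The fingers move at their own pace and stop on an object; "newtons" is the grip in N (left out, the last holds). Time passes only in rows, so rows that do not move let the fingers close. It gives the time, the measured TCP pose, the force, the opening and the grip force at its end, in the units of the state.
- env.state(): the state, without advancing time (a new reading comes with each control period).
- env.grab_frame(name): name is "scene" or "side" or "wrist"; returns (picture, depth): 384x512x3 uint8, blue, green, red; 384x512 float32, mm along the optical axis (not along the pixel's ray), 0 where there is no reading.
- env.camera_model(name): a dict with "fx", "fy", "cx", "cy" (pixels), "eye" and "rotation" of the camera in the world; the wrist camera has in their place "hand_eye" (4x4, takes a point from camera to tool coordinates, whose origin is the TCP and whose axes are the flange's). Camera axes: x right, y down, z forward; pixel columns grow to the right and rows downward; lengths in mm; the calibration is good to about 2 mm. A picture is of the moment at which its call begins: read the wrist's pose just before it. camera_model takes no time and is no camera call.
- env.job_done(): hands the job in; it is judged then, once.
Trained networks look in the newest picture that a camera, given by its name, has taken for a name from the list of things; names that differ only in an ending like _2 or _b are one class to them, and where a whole thing is asked for, a point or a joint stands for the part that bears it (a point fixed in the world has none). Each returns a list of dicts, best first, with "score" (0 to 1); they miss things now and then, are a little off and sometimes report something else, mostly with a low value. They report only what shows in the picture. A call takes as long as a camera call. They do not tell look-alikes from the thing itself.
- env.boxes_of(camera, target): "bbox" ([left, top, right, bottom] in pixels, round what is visible of it).
- env.pinpoint(camera, target): "location" ([column, row] in pixels: a listed point, or the origin of a listed thing).
The state is a dict: "time_s": time; "qpos": joint angles; "qvel": joint speeds; "effort": joint torques, N m; "ee_pos": TCP position; "ee_rot": TCP orientation; "force": force on the tool from outside, world axes, zero at the start; "torque": the same for the moment, N m; "gripper_width": finger opening in mm; "gripper_force": force on a finger pad.
Only numpy, scipy, OpenCV 4.12 (cv2) and the standard library are available. Lean on these libraries where they do the work, as an engineer would, in place of code of your own. Each camera call takes 0.05 s, during which the arm holds its last target. There are 200 camera calls.

## Working session

There is one attempt and no reset: what is moved stays moved. The work goes in short steps, Python scripts to look and compute and a tool call to move; the robot and the scene stay as the last step left them, time stands still between calls to the robot, and variables do not carry over. Pictures are saved under pics/ and viewed, at most 11 in all, crops included, and the job is handed in when it is done.

Besides the shell and the picture viewer there is one more tool, called in YAML: its name, and indented under it one key for each argument. arm_command: Moves the arm, as the interface text tells. Its arguments: {"type":"object","properties":{"motion":{"type":"array"},"jaw":{"type":"number"},"newtons":{"type":"number"}},"required":["motion"]}

```bash
mkdir -p pics; ls; cat > h.py <<'E'
import numpy as np, cv2
from scipy.spatial.transform import Rotation as R
from workcell import env
def cam(name, st=None):
    m=env.camera_model(name)
    K=(m["fx"],m["fy"],m["cx"],m["cy"])
    if "hand_eye" in m:
        H=np.array(m["hand_eye"]); T=np.eye(4)
        T[:3,:3]=R.from_euler("xyz",st["ee_rot"],degrees=True).as_matrix(); T[:3,3]=st["ee_pos"]
        H=T@H; return K,H[:3,:3],H[:3,3]
    return K,np.array(m["rotation"]).reshape(3,3),np.array(m["eye"])
def ray_z(c,px,z):
    K,Rm,e=c; d=Rm@np.array([(px[0]-K[2])/K[0],(px[1]-K[3])/K[1],1]); return e+d*(z-e[2])/d[2]
def proj(c,P):
    K,Rm,e=c; p=(np.atleast_2d(P)-e)@Rm; return np.c_[p[:,0]/p[:,2]*K[0]+K[2],p[:,1]/p[:,2]*K[1]+K[3]]
def cloud(c,D):
    K,Rm,e=c; v,u=np.mgrid[:D.shape[0],:D.shape[1]]
    p=np.stack([(u-K[2])/K[0]*D,(v-K[3])/K[1]*D,D],-1); return p@Rm.T+e
E
python3 - <<'E'
from h import *
print(env.state())
for n in("scene","side"):
    im,D=env.grab_frame(n); cv2.imwrite(f"pics/{n}0.png",im); np.savez(f"{n}0.npz",im=im,D=D); c=cam(n); print(n,env.camera_model(n))
    P=cloud(c,D)
    for t,z in(("cover",0),("cover_grip",36),("seal_short",3),("seal_long",3),("housing",0),("housing_hole0",40),("housing_hole1",40),("housing_hole2",40),("housing_hole3",40),("wiper",0),("pad_face",36),("weigh_bottle",0),("petri",0),("marker",0)):
        for d in env.pinpoint(n,t)[:2]: print(t,round(d["score"],2),np.round(d["location"]),np.round(ray_z(c,d["location"],z)[:2]))
E
```

```text
pics
{'time_s': 0.0, 'qpos': array([-6.52043184e+01,  1.83520699e+01,  8.97069664e+01, -1.47723469e-03,
        7.20434860e+01, -1.14597991e+00]), 'qvel': array([-4.40703164e-05, -5.94797692e-02,  2.73880097e-02,  7.90795360e-02,
       -8.68183595e-02,  2.29693450e-02]), 'effort': array([ 5.72600629e-05, -4.12460017e+01, -2.31975228e+01,  7.25376187e-02,
        4.58237983e-02, -1.59718229e-04]), 'ee_pos': array([ 251.32719616, -516.6271892 ,  227.11216514]), 'ee_rot': array([-1.79897470e+02, -6.46240977e-04,  2.59421176e+01]), 'force': array([-0.16605241,  0.07223081, -0.18843747]), 'torque': array([-0.00242382,  0.06035844, -0.04273403]), 'gripper_force': 0.0, 'gripper_width': 90.76272790272462}Traceback (most recent call last):
  File "<stdin>", line 4, in <module>
  File "h.py", line 11, in cam
    return K,np.array(m["rotation"]).reshape(3,3),np.array(m["eye"])
             ~~~~~~~~~~~~~~~~~~~~~~~~~~~~~~~^^^^^
ValueError: cannot reshape array of size 3 into shape (3,3)
```

View pics/scene0.png

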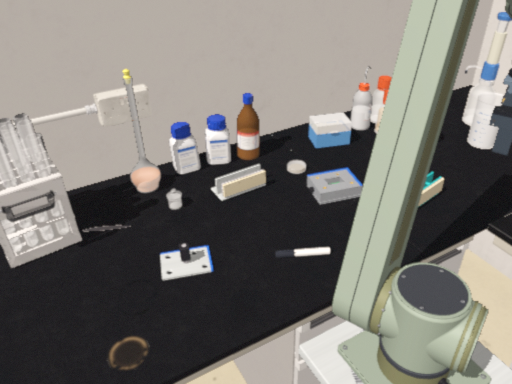

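The scene picture shows the cover at (186,262), with its blue edges at the top and right. The wiper with the cream pad is at (240,182), the housing at (335,185), and the turquoise look-alike at (430,190). The marker is at (303,252), the petri dish at (296,167) and the bottle at (175,200). The camera rotation is given as Euler angles, so I'll fix that in the helper.

```bash
sed -i 's/np.array(m\["rotation"\]).reshape(3,3)/R.from_euler("xyz",m["rotation"],degrees=True).as_matrix()/' h.py
python3 - <<'E'
from h import *
for n in("scene","side"):
    im,D=env.grab_frame(n); cv2.imwrite(f"pics/{n}1.png",im); np.savez(f"{n}1.npz",im=im,D=D); c=cam(n); print(n,env.camera_model(n))
    P=cloud(c,D); print("table z",np.percentile(P[300:,:250,2][D[300:,:250]>0],[5,50,95]))
    for t,z in(("cover",0),("cover_grip",36),("seal_short",3),("seal_long",3),("housing",0),("housing_hole0",40),("housing_hole1",40),("housing_hole2",40),("housing_hole3",40),("wiper",0),("pad_face",36),("weigh_bottle",0),("petri",0),("marker",0)):
        for d in env.pinpoint(n,t)[:2]: print(t,round(d["score"],2),np.round(d["location"]),np.round(ray_z(c,d["location"],z)[:2]))
E
```

```text
scene {'fx': 460.8107811294351, 'fy': 460.8107811294351, 'cx': 265.13227774995755, 'cy': 186.2895435988545, 'eye': array([-326.72983822,  501.88431712,  786.16306111]), 'rotation': array([-124.51759539,    0.69320272, -120.18812775])}
table z [-64.09864092  -1.16944742   1.2376908 ]
cover 0.72 [188. 263.] [477. 261.]
cover_grip 0.81 [184. 252.] [480. 266.]
cover_grip 0.19 [296. 166.] [ 664. -174.]
seal_short 0.81 [209. 256.] [472. 209.]
seal_long 0.88 [185. 250.] [523. 251.]
housing 0.64 [335. 192.] [ 534. -227.]
housing 0.62 [166. 274.] [472. 319.]
housing_hole0 0.82 [340. 174.] [ 555. -255.]
housing_hole0 0.8 [315. 176.] [ 584. -188.]
housing_hole1 0.82 [340. 174.] [ 555. -255.]
housing_hole1 0.8 [315. 176.] [ 584. -188.]
housing_hole2 0.82 [340. 174.] [ 555. -255.]
housing_hole2 0.8 [315. 176.] [ 584. -188.]
housing_hole3 0.82 [340. 174.] [ 555. -255.]
housing_hole3 0.8 [315. 176.] [ 584. -188.]
wiper 0.65 [421. 198.] [ 380. -417.]
wiper 0.58 [240. 187.] [700.   2.]
pad_face 0.69 [431. 195.] [ 344. -410.]
weigh_bottle 0.64 [173. 207.] [712. 212.]
petri 0.45 [297. 166.] [ 711. -208
[... 555 characters left out ...]
housing_hole0 0.82 [286. 243.] [ 564. -252.]
housing_hole0 0.82 [283. 227.] [ 584. -179.]
housing_hole1 0.82 [286. 243.] [ 564. -252.]
housing_hole1 0.82 [283. 227.] [ 584. -179.]
housing_hole2 0.82 [286. 243.] [ 564. -252.]
housing_hole2 0.82 [283. 227.] [ 584. -179.]
housing_hole3 0.82 [286. 243.] [ 564. -252.]
housing_hole3 0.82 [283. 227.] [ 584. -179.]
wiper 0.96 [231. 319.] [ 377. -410.]
wiper 0.77 [296. 201.] [710.  10.]
pad_face 0.72 [282. 192.] [664.  21.]
pad_face 0.56 [218. 311.] [ 350. -414.]
weigh_bottle 0.6 [276. 178.] [714. 201.]
weigh_bottle 0.32 [223. 174.] [530. 300.]
petri 0.67 [221. 181.] [508. 245.]
petri 0.55 [325. 234.] [ 707. -196.]
marker 0.67 [193. 219.] [366.   8.]
```

View pics/side1.png

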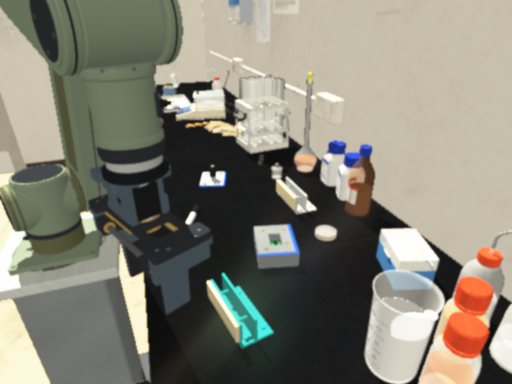

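The side view shows the same layout: the real wiper with the cream pad is at (295,200), the housing at (277,245) with its blue edges top and right, and the turquoise decoy at (238,310). I'll write a move planner and check the wrist camera geometry next.

```bash
cat >> h.py <<'E'
def plan(x,y,z,yaw,frm=None,down=True):
    """print remaining move as total in world & tool-frame per-row numbers (translation at start yaw, then spin interleaved equally -> exact incremental rows)"""
    s=env.state(); p=np.array(s["ee_pos"]) if frm is None else np.array(frm[:3],float); y0=s["ee_rot"][2] if frm is None else frm[3]
    d=np.array([x,y,z])-p; dy=(yaw-y0+180)%360-180
    n=int(max(np.ceil(np.linalg.norm(d)/55),np.ceil(abs(dy)/9),1)); print("n",n,"world d",np.round(d),"dyaw",round(dy,1))
    a=y0
    for i in range(n):
        r=np.radians(a); st=d/n/1000
        o=[np.cos(r)*st[0]+np.sin(r)*st[1], np.sin(r)*st[0]-np.cos(r)*st[1], -st[2]]
        print('{"offset":[%.4f,%.4f,%.4f],"spin":%.4f},'%(*o,-np.radians(dy/n))); a+=dy/n
E
python3 - <<'E'
from h import *
m=env.camera_model("wrist"); print(m)
s=env.state()
plan(500,-235,330,26)
E
```

```text
{'fx': 285.5595796765655, 'fy': 285.5595796765655, 'cx': 255.5406385475814, 'cy': 188.61317069627205, 'hand_eye': array([[ 5.55513335e-04, -9.67568885e-01, -2.52606700e-01,
         6.94217722e+01],
       [ 9.99999808e-01,  4.67880314e-04,  4.06983643e-04,
        -6.48159969e-01],
       [-2.75595008e-04, -2.52606878e-01,  9.67568958e-01,
        -1.56506762e+02],
       [ 0.00000000e+00,  0.00000000e+00,  0.00000000e+00,
         1.00000000e+00]])}
n 8 world d [248. 282. 102.] dyaw 0.1
{"offset":[0.0434,-0.0181,-0.0128],"spin":-0.0001},
{"offset":[0.0434,-0.0181,-0.0128],"spin":-0.0001},
{"offset":[0.0434,-0.0181,-0.0128],"spin":-0.0001},
{"offset":[0.0434,-0.0181,-0.0128],"spin":-0.0001},
{"offset":[0.0434,-0.0181,-0.0128],"spin":-0.0001},
{"offset":[0.0434,-0.0181,-0.0128],"spin":-0.0001},
{"offset":[0.0434,-0.0181,-0.0128],"spin":-0.0001},
{"offset":[0.0434,-0.0181,-0.0128],"spin":-0.0001},
```

arm_command:
  motion:
    - {"offset":[0.043,-0.018,-0.008],"spin":0}
    - {"offset":[0.043,-0.018,-0.008],"spin":0}
    - {"offset":[0.043,-0.018,-0.008],"spin":0}
    - {"offset":[0.043,-0.018,-0.008],"spin":0}

```text
time_s: 2.05
ee_pos: [375.6, -376.0, 260.3]
ee_rot: [180.0, -0.0, 25.9]
force: [1.0, -0.8, -0.2]
gripper_width: 91.3
gripper_force: 0.0
```

arm_command:
  motion:
    - {"offset":[0.043,-0.018,0],"spin":0}
    - {"offset":[0.043,-0.018,0],"spin":0}
    - {"offset":[0.043,-0.018,0],"spin":0}
    - {"offset":[0.043,-0.018,0],"spin":0}
    - {"offset":[0,0,0],"spin":0}

```text
time_s: 2.68
ee_pos: [499.5, -234.9, 259.8]
ee_rot: [-180.0, -0.0, 26.2]
force: [-0.4, -1.0, -0.9]
gripper_width: 91.5
gripper_force: 0.0
```

```bash
cat >> h.py <<'E'
def look(tag,targets):
    s=env.state(); im,D=env.grab_frame("wrist"); c=cam("wrist",s); cv2.imwrite(f"pics/{tag}.png",im); np.savez(f"{tag}.npz",im=im,D=D,p=s["ee_pos"],r=s["ee_rot"])
    print(round(s["time_s"],2),np.round(s["ee_pos"],1),np.round(s["ee_rot"],2),np.round(s["force"],1))
    for t,z in targets:
        for d in env.pinpoint("wrist",t)[:4]: print(t,round(d["score"],2),np.round(d["location"],1),np.round(ray_z(c,d["location"],z)[:2],1))
    return im,D,c
E
python3 - <<'E'
from h import *
look("w_house",[("housing",0),("housing_hole0",40)])
plan(600,0,260,0)
E
```

```text
2.67 [ 499.5 -234.9  259.8] [-1.7999e+02 -3.0000e-02  2.6190e+01] [-0.4 -1.  -0.9]
housing 0.63 [261.7 132.9] [ 542.1 -223.2]
housing 0.38 [302.3  10.4] [ 705.  -200.6]
housing_hole0 0.87 [292.8 129.4] [ 565.7 -255.4]
housing_hole0 0.85 [278.2 174.6] [ 504.4 -265.8]
housing_hole0 0.83 [225.3 131.3] [ 525.  -178.1]
housing_hole0 0.75 [252.6  96.4] [ 579.3 -190.9]
n 5 world d [103. 238.   0.] dyaw -25.9
{"offset":[0.0392,-0.0337,-0.0000],"spin":0.0905},
{"offset":[0.0360,-0.0372,-0.0000],"spin":0.0905},
{"offset":[0.0325,-0.0403,-0.0000],"spin":0.0905},
{"offset":[0.0287,-0.0430,-0.0000],"spin":0.0905},
{"offset":[0.0247,-0.0455,-0.0000],"spin":0.0905},
```

View pics/w_house.png

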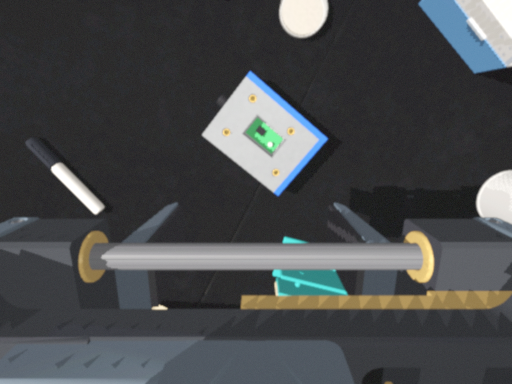

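The housing is centred near (262,133). Its long blue edge is at upper right, its short one at lower right and the gland at (222,100), so its yaw is about -102°. I'll refine the holes by blob detection and a rigid fit while I move on to the wiper.

```bash
cat >> h.py <<'E'
HH=np.array([[22,27],[-42,27],[-42,-27],[42,-27]],float)
def rigid(A,B):
    a=A-A.mean(0);b=B-B.mean(0); th=np.arctan2((a[:,0]*b[:,1]-a[:,1]*b[:,0]).sum(),(a*b).sum())
    Rm=np.array([[np.cos(th),-np.sin(th)],[np.sin(th),np.cos(th)]]); t=B.mean(0)-Rm@A.mean(0); return np.degrees(th),t,B-(A@Rm.T+t)
E
python3 - <<'E'
from h import *
f=np.load("w_house.npz"); im=f["im"]; D=f["D"]; c=cam("wrist",{"ee_pos":f["p"],"ee_rot":f["r"]})
P=cloud(c,D)
hsv=cv2.cvtColor(im,cv2.COLOR_BGR2HSV).astype(int)
m=((hsv[...,0]>10)&(hsv[...,0]<32)&(hsv[...,1]>80)&(hsv[...,2]>80))
pts=[]
for u,v in((292.8,129.4),(252.6,96.4),(225.3,131.3),(278.2,174.6)):
    u0,v0=int(round(u)),int(round(v)); w=m[v0-7:v0+8,u0-7:u0+8]; ys,xs=np.nonzero(w)
    px=((xs.min()+xs.max())/2+u0-7,(ys.min()+ys.max())/2+v0-7) if len(xs) else (u,v); d=(xs.mean()+u0-7,ys.mean()+v0-7)
    print(len(xs),px,d,np.round(P[v0-9:v0+10:3,u0-9:u0+10:3,2].ravel()[:8])); pts.append(ray_z(c,d,40)[:2])
pts=np.array(pts); print(pts); print(rigid(HH,pts))
print("table",np.nanmedian(P[60:150,60:150,2]), "scale", np.linalg.norm(pts[3]-pts[2])/84,np.linalg.norm(pts[0]-pts[1])/64)
E
```

```text
36 (np.float64(290.5), np.float64(131.0)) (np.float64(290.5), np.float64(130.83333333333334)) [41. 39. 40. 39. 40. 41. 40. 39.]
41 (np.float64(252.0), np.float64(98.0)) (np.float64(252.2439024390244), np.float64(98.0)) [39. 39. 41. 39. 39. 40. 41. 39.]
40 (np.float64(226.0), np.float64(132.0)) (np.float64(225.925), np.float64(131.8)) [40. 39. 40. 39. 40. 40. 41. 41.]
33 (np.float64(275.5), np.float64(172.0)) (np.float64(275.3030303030303), np.float64(172.0909090909091)) [41. 39. 41. 40. 39. 39. 40. 40.]
[[ 562.79434946 -253.54568345]
 [ 577.35038103 -191.33806597]
 [ 524.76638652 -179.11415876]
 [ 505.77969614 -260.76689584]]
(np.float64(-103.1144082111479), array([ 541.53822215, -226.06079571]), array([[-0.04796709,  0.06752706],
       [-0.01329403, -0.05566764],
       [-0.00566577, -0.08415667],
       [ 0.06692689,  0.07229724]]))
table -0.36645539188000953 scale 0.9979900352799234 0.9982486773619683
```

arm_command:
  motion:
    - {"offset":[0.039,-0.034,0],"spin":0.09}
    - {"offset":[0.036,-0.037,0],"spin":0.09}
    - {"offset":[0.032,-0.04,0],"spin":0.09}
    - {"offset":[0.029,-0.043,0],"spin":0.09}
    - {"offset":[0.025,-0.045,0],"spin":0.09}

```text
time_s: 3.45
ee_pos: [600.3, -0.4, 260.2]
ee_rot: [180.0, -0.0, -0.1]
force: [0.5, -0.2, 0.1]
gripper_width: 91.4
gripper_force: 0.0
```

```bash
python3 - <<'E'
from h import *
look("w_wipe",[("wiper",0),("pad_face",36)])
plan(478,268,200,75)
E
```

```text
3.45 [ 6.003e+02 -4.000e-01  2.602e+02] [ 1.7996e+02 -2.0000e-02 -1.4000e-01] [ 0.5 -0.2  0.1]
wiper 0.89 [252.1 101.3] [687.    3.8]
wiper 0.38 [ 91.6 214.4] [520.4 252.3]
pad_face 0.76 [253.5 120.3] [661.9   1.7]
n 9 world d [-122.  268.  -60.] dyaw 74.7
{"offset":[-0.0134,-0.0298,0.0066],"spin":-0.1449},
{"offset":[-0.0090,-0.0315,0.0066],"spin":-0.1449},
{"offset":[-0.0044,-0.0324,0.0066],"spin":-0.1449},
{"offset":[0.0004,-0.0327,0.0066],"spin":-0.1449},
{"offset":[0.0051,-0.0323,0.0066],"spin":-0.1449},
{"offset":[0.0097,-0.0312,0.0066],"spin":-0.1449},
{"offset":[0.0141,-0.0295,0.0066],"spin":-0.1449},
{"offset":[0.0182,-0.0272,0.0066],"spin":-0.1449},
{"offset":[0.0220,-0.0243,0.0066],"spin":-0.1449},
```

View pics/w_wipe.png

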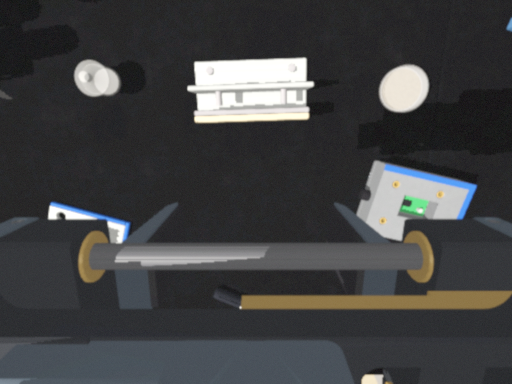

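The picture shows the wiper square on at (252,92), with the cream pad strip from (195,118) to (308,116). I'll fit the pad plane from its pixels while I go to the cover.

```bash
python3 - <<'E'
from h import *
f=np.load("w_wipe.npz"); im=f["im"]; D=f["D"]; c=cam("wrist",{"ee_pos":f["p"],"ee_rot":f["r"]}); P=cloud(c,D)
hsv=cv2.cvtColor(im,cv2.COLOR_BGR2HSV).astype(int)
print(hsv[112:128:2,250].tolist()); print(np.round(P[104:128,250]).tolist())
m=(hsv[...,0]>10)&(hsv[...,0]<35)&(hsv[...,1]>35)&(hsv[...,2]>120); m[:95]=0;m[140:]=0;m[:,:180]=0;m[:,320:]=0
ys,xs=np.nonzero(m); Q=P[m]; print(len(xs),xs.min(),xs.max(),ys.min(),ys.max(),np.percentile(Q[:,2],[2,25,50,75,98]))
top=Q[Q[:,2]>52]; print(len(top))
g=im[:,:,0]
# front top edge: lowest cream pixel per column, at z=57?; bottom edge z=15
for col in range(200,306,15):
    r=np.nonzero(m[:,col])[0]; print(col,r.min(),r.max(),[np.round(ray_z(c,(col,r.max()+.5),z)[:2],1) for z in(57,15)],np.round(P[r.min():r.max()+1:2,col,::2]).tolist())
E
```

```text
[[10, 6, 236], [20, 35, 246], [30, 21, 255], [30, 24, 255], [20, 49, 223], [17, 36, 64], [120, 13, 39], [150, 7, 37]]
[[683.0, 7.0, 6.0], [682.0, 7.0, 6.0], [681.0, 7.0, 6.0], [679.0, 7.0, 6.0], [678.0, 7.0, 5.0], [676.0, 6.0, 57.0], [674.0, 6.0, 56.0], [673.0, 6.0, 57.0], [672.0, 6.0, 57.0], [671.0, 6.0, 56.0], [670.0, 6.0, 56.0], [669.0, 6.0, 56.0], [667.0, 6.0, 57.0], [666.0, 6.0, 57.0], [665.0, 6.0, 57.0], [664.0, 6.0, 56.0], [663.0, 6.0, 54.0], [660.0, 7.0, 1.0], [659.0, 7.0, -1.0], [657.0, 7.0, -0.0], [656.0, 7.0, -0.0], [655.0, 7.0, -1.0], [653.0, 7.0, -1.0], [652.0, 7.0, -0.0]]
357 194 309 112 122 [-1.46717344  0.08237636 55.64947868 56.40779836 57.69576713]
244
200 116 122 [array([659.8,  67.3]), array([658.7,  75.2])] [[668.0, 57.0], [665.0, 56.0], [663.0, 57.0], [659.0, -1.0]]
215 116 122 [array([659.8,  48.8]), array([658.6,  54.6])] [[667.0, 56.0], [665.0, 58.0], [663.0, 56.0], [659.0, -0.0]]
230 115 121 [array([660.9,  30.4]), array([659.9,  34. ])] [[669.0, 56.0], [666.0, 56.0], [664.0, 57.0], [660.0, -1.0]]
245 115 121 [array([660.9,  12. ]), array([659.9,  13.5])] [[669.0, 56.0], [666.0, 57.0], [664.0, 56.0], [660.0, -0.0]]
260 114 120 [array([662.1,  -6.4]), array([661.2,  -7.1])] [[670.0, 57.0], [667.0, 55.0], [665.0, 58.0], [662.0, 0.0]]
275 114 120 [array([662. , -24.8]), array([661.1, -27.6])] [[670.0, 57.0], [667.0, 56.0], [665.0, 57.0], [662.0, -0.0]]
290 113 119 [array([663.2, -43.1]), array([662.4, -48.1])] [[671.0, 57.0], [669.0, 57.0], [666.0, 56.0], [663.0, -2.0]]
305 113 119 [array([663.1, -61.5]), array([662.4, -68.6])] [[671.0, 56.0], [668.0, 57.0], [666.0, 57.0], [663.0, -1.0]]
```

arm_command:
  motion:
    - {"offset":[-0.013,-0.03,0.007],"spin":-0.145}
    - {"offset":[-0.009,-0.031,0.007],"spin":-0.145}
    - {"offset":[-0.004,-0.032,0.007],"spin":-0.145}
    - {"offset":[0,-0.033,0.007],"spin":-0.145}
    - {"offset":[0.005,-0.032,0.007],"spin":-0.145}

```text
time_s: 4.22
ee_pos: [532.5, 146.2, 225.0]
ee_rot: [180.0, 0.0, 41.8]
force: [1.4, -0.3, 0.3]
gripper_width: 91.2
gripper_force: 0.0
```

arm_command:
  motion:
    - {"offset":[0.01,-0.031,0.007],"spin":-0.145}
    - {"offset":[0.014,-0.03,0.007],"spin":-0.145}
    - {"offset":[0.018,-0.027,0.007],"spin":-0.145}
    - {"offset":[0.022,-0.024,0.007],"spin":-0.145}
    - {"offset":[0,0,0],"spin":0}

```text
time_s: 4.85
ee_pos: [478.5, 266.0, 196.6]
ee_rot: [-180.0, 0.1, 75.0]
force: [0.3, -1.0, -0.4]
gripper_width: 91.5
gripper_force: 0.0
```

```bash
python3 - <<'E'
from h import *
look("w_cov",[("cover",0),("cover_grip",36),("cover_hole0",0),("seal_short",3),("seal_long",3)])
E
```

```text
4.85 [478.5 266.  196.6] [-1.7996e+02  8.0000e-02  7.4950e+01] [ 0.3 -1.  -0.4]
cover 0.94 [259.9 172.8] [481.8 263.6]
cover_grip 0.78 [262.  176.4] [484.4 266.2]
cover_hole0 0.97 [282.3 141.2] [518.4 294.6]
cover_hole0 0.87 [242.  137.1] [472.1 312.1]
cover_hole0 0.82 [281.1 193.7] [501.1 230.1]
cover_hole0 0.67 [236.2 204. ] [441.6 231.7]
seal_short 0.64 [259.2 219.7] [465.1 204.1]
seal_long 0.96 [295.2 174.4] [524.1 250.8]
```

View pics/w_cov.png

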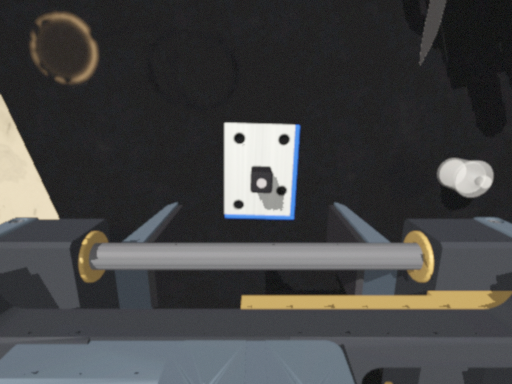

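The cover lies nearly aligned with the image, with holes at (239,138), (284,139), (281,191) and (238,205), its grip at (262,180), the long seal on the right and the short one at the bottom. Next I'll refine the cover pose.

```bash
python3 - <<'E'
from h import *
f=np.load("w_cov.npz"); im=f["im"]; c=cam("wrist",{"ee_pos":f["p"],"ee_rot":f["r"]}); P=cloud(c,f["D"])
g=im.max(2).astype(int); pts=[]
for u,v in((281,191),(284,139),(239,138),(238,205)):
    w=g[v-8:v+9,u-8:u+9]<90; ys,xs=np.nonzero(w); px=(xs.mean()+u-8,ys.mean()+v-8); print(len(xs),np.round(px,1),xs.min(),xs.max(),ys.min(),ys.max()); pts.append(ray_z(c,px,5)[:2])
pts=np.array(pts); print(rigid(HH,pts))
m=((g>120)).astype(np.uint8); m[:,:210]=0;m[:,310:]=0;m[:115]=0;m[225:]=0
ys,xs=np.nonzero(m); W=np.array([ray_z(c,(x,y),6)[:2] for x,y in zip(xs,ys)]).astype(np.float32); print(cv2.minAreaRect(W))
b=(P[...,2]>50)&(P[...,2]<62); b[:,:210]=0;b[:,310:]=0;b[:115]=0;b[225:]=0
print("grip top",b.sum(),P[b].mean(0), cv2.minAreaRect(P[b][:,:2].astype(np.float32)))
E
```

```text
60 [280.8 190.3] 4 12 4 11
69 [283.6 139. ] 3 12 4 12
69 [239. 138.] 4 12 4 12
50 [238.1 204. ] 4 12 4 10
(np.float64(-106.66839017683681), array([482.35604076, 264.73969752]), array([[-0.22105002,  0.02485628],
       [-0.12039527,  0.06068989],
       [ 0.07536608, -0.35695191],
       [ 0.26607921,  0.27140574]]))
((482.7869567871094, 264.5169677734375), (121.23005676269531, 90.5443344116211), 73.434326171875)
grip top 479 [482.60501512 265.21440198  55.4250973 ] ((482.5386047363281, 264.64385986328125), (23.38623046875, 23.818342208862305), 75.0291748046875)
```

arm_command:
  motion:
    - {"offset":[0,0.004,0.05],"spin":0.027}
    - {"offset":[0,0,0.05],"spin":0}
    - {"offset":[0,0,0.04],"spin":0}
    - {"offset":[0,0,0.0246],"spin":0}
    - {"offset":[0,0,0],"spin":0}
  jaw: 0.055

```text
time_s: 5.78
ee_pos: [482.1, 264.6, 30.8]
ee_rot: [-179.8, 0.2, 73.3]
force: [-0.5, 0.1, 0.1]
gripper_width: 55.1
gripper_force: 0.0
```

arm_command:
  motion:
    - {"offset":[0,0,0],"spin":0}
    - {"offset":[0,0,0],"spin":0}
    - {"offset":[0,0,0],"spin":0}
    - {"offset":[0,0,0],"spin":0}
    - {"offset":[0,0,0],"spin":0}
  jaw: 0.01
  newtons: 40

```text
time_s: 6.4
ee_pos: [483.7, 266.1, 33.3]
ee_rot: [179.9, -0.1, 73.4]
force: [0.3, -1.5, 6.6]
gripper_width: 23.9
gripper_force: 40.0
```

arm_command:
  motion:
    - {"offset":[0,0,-0.02],"spin":0}
    - {"offset":[0,0,-0.03],"spin":0}
    - {"offset":[0,0,-0.03],"spin":0}
    - {"offset":[0,0,0],"spin":0}

```text
time_s: 6.9
ee_pos: [483.8, 266.5, 113.7]
ee_rot: [179.8, -0.2, 73.4]
force: [0.9, 1.0, -2.0]
gripper_width: 24.1
gripper_force: 40.0
```

```bash
python3 - <<'E'
from h import *
im,D,c=look("w_held",[("cover",80)])
s=env.state();print(s["gripper_width"],s["gripper_force"],s["force"],s["torque"])
plan(570,4,112,181.5)
E
```

```text
6.9 [483.8 266.5 113.7] [ 1.7984e+02 -1.6000e-01  7.3380e+01] [ 0.9  1.  -2. ]
cover 0.76 [255.6 216.7] [482.6 267.1]
23.969393114425362 39.997209906578064 [ 0.10984342  0.30430797 -2.32493706] [-0.04194613 -0.01483613 -0.02256861]
n 13 world d [  88. -261.    1.] dyaw 108.1
{"offset":[-0.0173,0.0122,-0.0001],"spin":-0.1451},
{"offset":[-0.0189,0.0096,-0.0001],"spin":-0.1451},
{"offset":[-0.0201,0.0068,-0.0001],"spin":-0.1451},
{"offset":[-0.0209,0.0038,-0.0001],"spin":-0.1451},
{"offset":[-0.0212,0.0007,-0.0001],"spin":-0.1451},
{"offset":[-0.0211,-0.0023,-0.0001],"spin":-0.1451},
{"offset":[-0.0205,-0.0054,-0.0001],"spin":-0.1451},
{"offset":[-0.0195,-0.0083,-0.0001],"spin":-0.1451},
{"offset":[-0.0181,-0.0110,-0.0001],"spin":-0.1451},
{"offset":[-0.0163,-0.0135,-0.0001],"spin":-0.1451},
{"offset":[-0.0142,-0.0158,-0.0001],"spin":-0.1451},
{"offset":[-0.0118,-0.0176,-0.0001],"spin":-0.1451},
{"offset":[-0.0091,-0.0192,-0.0001],"spin":-0.1451},
```

View pics/w_held.png

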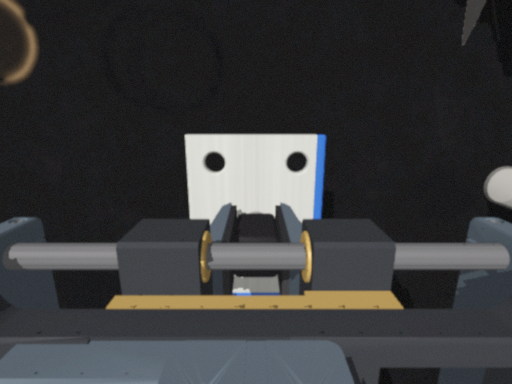

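The plate is held level. Its rear holes show at (214,162) and (297,162), and the seal is on the right. I'll measure it in the tool frame and carry it to the wiper.

```bash
cat >> h.py <<'E'
def plate_tool(tag,ph=((297,162),(214,162))):
    f=np.load(tag+".npz"); im=f["im"]; D=f["D"]; H=np.array(env.camera_model("wrist")["hand_eye"]); m=env.camera_model("wrist"); c=((m["fx"],m["fy"],m["cx"],m["cy"]),H[:3,:3],H[:3,3])
    P=cloud(c,D); b=(im.min(2)>150)&(P[...,2]>10)&(P[...,2]<50); b[:130]=0;b[205:]=0
    Q=P[b]; A=np.c_[Q[:,:2],np.ones(len(Q))]; k=np.linalg.lstsq(A,Q[:,2],rcond=None)[0]; print("plane tilt deg",np.degrees(k[:2]),"z0",k[2],len(Q))
    pts=[]
    for u,v in ph:
        w=im[v-16:v+17,u-16:u+17].max(2)<100
        n,l,s,ct=cv2.connectedComponentsWithStats(w.astype(np.uint8)); i=l[16,16]; px=ct[i]+(u-16,v-16); print(np.round(px,1),s[i,4]); pts.append(ray_z(c,px,k[2]+.5)[:2])
    pts=np.array(pts); print(pts, np.linalg.norm(pts[0]-pts[1])); th,t,r=rigid(HH[1:3],pts[:2]*[1,-1]); print("plate in tool (y flipped): yaw",th,"t",t)
E
python3 -c "
from h import *; plate_tool('w_held')"
```

```text
plane tilt deg [0.61020306 0.05921556] z0 27.30820395485239 8403
[296.2 161.4] 284
[214.1 161.5] 282
[[ 40.54811091  24.89055108]
 [ 40.46418175 -28.49771645]] 53.388333495324744
plate in tool (y flipped): yaw -179.90992810381982 t [-1.49380177  1.73755657]
```

arm_command:
  motion:
    - {"offset":[-0.017,0.012,0],"spin":-0.145}
    - {"offset":[-0.019,0.01,0],"spin":-0.145}
    - {"offset":[-0.02,0.007,0],"spin":-0.145}
    - {"offset":[-0.021,0.004,0],"spin":-0.145}
    - {"offset":[-0.021,0.001,0],"spin":-0.145}

```text
time_s: 7.62
ee_pos: [516.5, 164.8, 110.0]
ee_rot: [-179.7, -0.0, 115.2]
force: [-0.7, 0.8, -3.0]
gripper_width: 23.8
gripper_force: 40.0
```

arm_command:
  motion:
    - {"offset":[-0.021,-0.002,0],"spin":-0.145}
    - {"offset":[-0.021,-0.005,0],"spin":-0.145}
    - {"offset":[-0.02,-0.008,0],"spin":-0.145}
    - {"offset":[-0.018,-0.011,0],"spin":-0.145}
    - {"offset":[-0.016,-0.014,0],"spin":-0.145}

```text
time_s: 8.25
ee_pos: [550.9, 64.3, 110.0]
ee_rot: [-179.9, -0.2, 156.7]
force: [0.6, 0.7, -2.1]
gripper_width: 23.6
gripper_force: 40.0
```

arm_command:
  motion:
    - {"offset":[-0.014,-0.016,0],"spin":-0.145}
    - {"offset":[-0.012,-0.018,0],"spin":-0.145}
    - {"offset":[-0.009,-0.019,0],"spin":-0.145}
    - {"offset":[0,0,0],"spin":0}

```text
time_s: 8.75
ee_pos: [571.2, 3.3, 110.2]
ee_rot: [180.0, -0.2, -178.8]
force: [-0.2, 0.5, -2.5]
gripper_width: 23.5
gripper_force: 40.0
```

```bash
python3 - <<'E'
from h import *
for i in range(3):
    s=env.state(); print(np.round(s["ee_pos"],2),np.round(s["ee_rot"],2),np.round(s["force"],2),np.round(s["qpos"],2)); env.grab_frame("side")
plan(592,4,64,181.5)
im,D=env.grab_frame("side"); cv2.imwrite("pics/side2.png",cv2.resize(im[130:300,180:400],None,fx=3,fy=3))
E
```

```text
[571.23   3.33 110.2 ] [ 180.     -0.22 -178.78] [-0.23  0.52 -2.51] [ -0.82  23.7   99.65  -0.    56.86 -92.03]
[570.98   4.15 110.44] [ 179.97   -0.22 -178.8 ] [-0.37  0.36 -2.2 ] [-7.500e-01  2.367e+01  9.967e+01  3.000e-02  5.688e+01 -9.197e+01]
[570.98   4.6  110.78] [ 179.97   -0.19 -178.74] [ 0.2 -0.4 -2.7] [-7.100e-01  2.364e+01  9.966e+01  3.000e-02  5.689e+01 -9.198e+01]
n 1 world d [ 21.  -1. -47.] dyaw 0.2
{"offset":[-0.0208,-0.0014,0.0471],"spin":-0.0033},
```

View pics/side2.png

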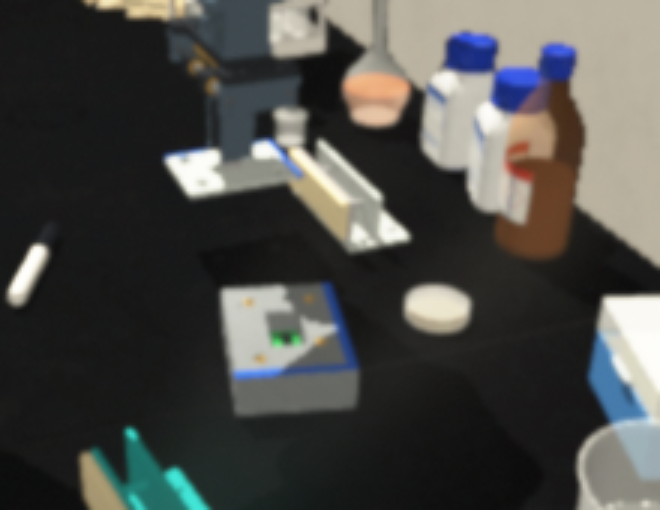

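The side view shows the level plate above and in front of the cream pad. I'll go down to pad-centre height, about 10 mm short of contact.

arm_command:
  motion:
    - {"offset":[0,-0.001,0.0225],"spin":-0.005}
    - {"offset":[0,0,0.022],"spin":0}
    - {"offset":[-0.021,0,0],"spin":0}
    - {"offset":[0,0,0],"spin":0}
    - {"offset":[0,0,0],"spin":0}

```text
time_s: 9.57
ee_pos: [592.3, 4.4, 67.8]
ee_rot: [180.0, -0.1, -178.3]
force: [-0.1, -1.0, -3.4]
gripper_width: 24.2
gripper_force: 40.0
```

```bash
cat >> h.py <<'E'
def avg(n=8):
    L=[]
    for i in range(n):
        s=env.state(); L.append(np.r_[s["ee_pos"],s["ee_rot"]%360,s["force"],s["torque"]]); env.grab_frame("wrist")
    L=np.array(L); print("t",round(s["time_s"],2),"pos",np.round(L[:,:3].mean(0),2),"rot",np.round(L[:,3:6].mean(0),2),"F",np.round(L[:,6:9].mean(0),2),"sd",np.round(L[:,6:9].std(0),2),"T",np.round(L[:,9:].mean(0),3))
E
python3 -c "
from h import *; avg()"
```

```text
t 9.93 pos [592.56   4.07  68.02] rot [180.   224.98 181.68] F [-0.08 -0.14 -2.96] sd [0.6  0.45 0.46] T [ 0.102 -0.126  0.004]
```

arm_command:
  motion:
    - {"offset":[-0.007,-0.001,0.002],"spin":0}
    - {"offset":[-0.004,0,0],"spin":0}
    - {"offset":[-0.003,0,0],"spin":0}
    - {"offset":[0,0,0],"spin":0}

```text
time_s: 10.48
ee_pos: [606.9, 3.2, 65.6]
ee_rot: [-180.0, -0.1, -178.3]
force: [-1.3, -1.0, -1.9]
gripper_width: 24.0
gripper_force: 40.0
```

```bash
python3 -c "
from h import *; avg(10)"
```

```text
t 10.93 pos [606.81   3.28  65.66] rot [180.01 359.95 181.68] F [-0.93 -0.56 -2.97] sd [0.44 0.47 0.51] T [-0.029  0.159  0.015]
```

arm_command:
  motion:
    - {"offset":[-0.003,0,0],"spin":0}
    - {"offset":[-0.003,0,0],"spin":0}
    - {"offset":[0,0,0],"spin":0}

```text
time_s: 11.35
ee_pos: [613.0, 3.5, 65.8]
ee_rot: [-180.0, -0.0, -178.3]
force: [-4.4, -1.4, -1.6]
gripper_width: 24.0
gripper_force: 40.0
```

```bash
python3 -c "
from h import *; avg(14)
im,D=env.grab_frame('side'); np.savez('sp.npz',im=im,D=D)"
```

```text
t 12.0 pos [612.96   3.52  65.77] rot [180.   359.97 181.67] F [-3.37 -0.37 -2.78] sd [0.61 0.5  0.74] T [0.061 0.51  0.062]
```

arm_command:
  motion:
    - {"offset":[0.001,0,0],"spin":0}
    - {"offset":[0,0,0],"spin":0}
    - {"offset":[0,0,0],"spin":0}

```text
time_s: 12.48
ee_pos: [612.1, 3.5, 65.8]
ee_rot: [-180.0, -0.0, -178.3]
force: [-2.7, 0.1, -3.9]
gripper_width: 23.7
gripper_force: 40.0
```

```bash
python3 -c "
from h import *; avg(16)
im,D=env.grab_frame('scene'); np.savez('sp2.npz',im=im,D=D)
im,D=env.grab_frame('side'); np.savez('sp3.npz',im=im,D=D)
a=cv2.resize(im[150:260,200:340],None,fx=4,fy=4,interpolation=2); f=np.load('side1.npz')['im']; b=cv2.resize(f[150:260,200:340],None,fx=4,fy=4,interpolation=2)
w=cv2.imread('pics/w_held.png'); st=env.state(); im2,D2=env.grab_frame('wrist'); cv2.imwrite('pics/press1.png',cv2.resize(np.vstack([a,]),(560,440)))
cv2.imwrite('pics/press1w.png',im2)"
```

```text
t 13.22 pos [612.11   3.49  65.77] rot [180.   359.99 181.67] F [-2.93  0.22 -3.98] sd [0.39 0.41 0.48] T [0.12  0.57  0.077]
```

View pics/press1.png

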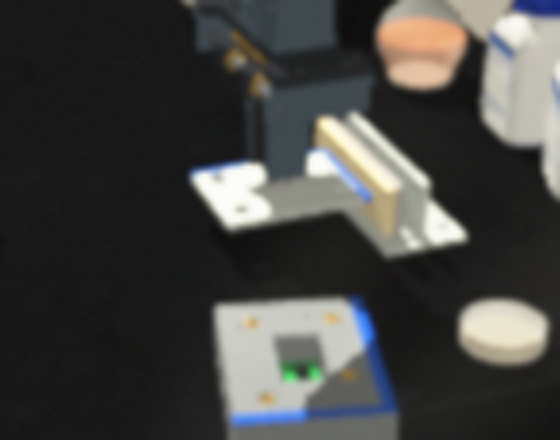

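The short seal sits flat on the middle of the pad at 2.9 N, which means about 9.5 mm of give. Next I'll back off, make the quarter turn and approach with the long seal.

arm_command:
  motion:
    - {"offset":[0.02,0,0],"spin":0}
    - {"offset":[0.032,0,0],"spin":0}
    - {"offset":[0,0,0],"spin":0.157}
    - {"offset":[0,0,0],"spin":0.157}
    - {"offset":[0,0,0],"spin":0.157}

```text
time_s: 14.05
ee_pos: [562.7, 1.9, 67.1]
ee_rot: [179.9, 0.3, 154.4]
force: [-0.8, -0.7, -3.1]
gripper_width: 23.7
gripper_force: 40.0
```

arm_command:
  motion:
    - {"offset":[0,0,0],"spin":0.157}
    - {"offset":[0,0,0],"spin":0.157}
    - {"offset":[0,0,0],"spin":0.157}
    - {"offset":[0,0,0],"spin":0.157}
    - {"offset":[0,0,0],"spin":0.157}

```text
time_s: 14.68
ee_pos: [562.7, 1.9, 67.0]
ee_rot: [179.7, 0.1, 109.4]
force: [0.1, 0.4, -2.4]
gripper_width: 23.9
gripper_force: 40.0
```

arm_command:
  motion:
    - {"offset":[0,0,0],"spin":0.157}
    - {"offset":[0,0,0],"spin":0.158}
    - {"offset":[0,0.045,0],"spin":0}
    - {"offset":[0,0,0],"spin":0}
    - {"offset":[0,0,0],"spin":0}

```text
time_s: 15.3
ee_pos: [605.9, 3.2, 66.2]
ee_rot: [179.9, 0.0, 91.7]
force: [-0.5, -0.2, -3.5]
gripper_width: 23.8
gripper_force: 40.0
```

```bash
python3 -c "
from h import *; avg(8); look('w_long',[])"
```

```text
t 15.65 pos [605.03   3.22  66.03] rot [1.7997e+02 1.0000e-02 9.1660e+01] F [-0.2  -0.15 -2.83] sd [0.51 0.69 0.45] T [-0.009 -0.099 -0.005]
15.7 [605.    3.3  66. ] [1.7999e+02 1.0000e-02 9.1660e+01] [-0.1 -0.6 -3.7]
```

View pics/w_long.png

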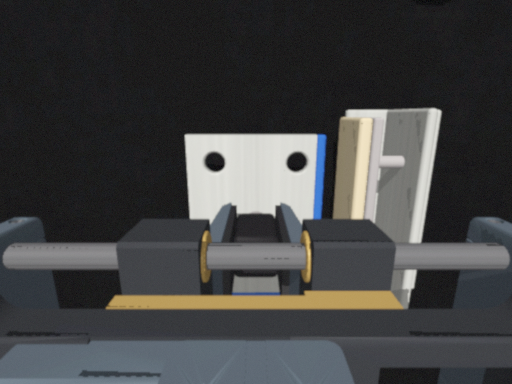

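The picture shows the long seal at column 325 and the pad's front face at columns 338–358, with its top face beyond. This view lets me measure how far the pad gives directly.

arm_command:
  motion:
    - {"offset":[0,0.009,0],"spin":0}
    - {"offset":[0,0.004,0],"spin":0}
    - {"offset":[0,0.003,0],"spin":0}
    - {"offset":[0,0.003,0],"spin":0}
    - {"offset":[0,0,0],"spin":0}

```text
time_s: 16.38
ee_pos: [623.8, 3.8, 65.6]
ee_rot: [-179.9, 0.0, 91.7]
force: [-1.0, -0.5, -3.1]
gripper_width: 23.8
gripper_force: 40.0
```

```bash
cat >> h.py <<'E'
def padx(tag):
    f=np.load(tag+".npz"); c=cam("wrist",{"ee_pos":f["p"],"ee_rot":f["r"]}); P=cloud(c,f["D"]); b=np.zeros(P.shape[:2],bool); b[120:215,335:450]=1
    hi=b&(P[...,2]>53)&(P[...,2]<61); xs=P[hi][:,0]; print("z>53 hist",*[(int(e),int(h)) for h,e in zip(*np.histogram(xs,np.arange(654,712,2)))])
    fr=[];bk=[]
    for r in range(135,210,5):
        cc=np.nonzero(hi[r])[0]
        if len(cc): x=np.sort(P[r,cc,0]); fr.append(x[0]); bk.append(x[-1])
    print(tag,"front edge",np.round(np.median(fr),2),"back",np.round(np.median(bk),2))
E
python3 -c "
from h import *; avg(12); look('w_long2',[]); padx('w_long'); padx('w_long2')"
```

```text
t 16.93 pos [623.8    3.8   65.67] rot [1.8004e+02 1.0000e-02 9.1670e+01] F [-1.27 -0.03 -3.15] sd [0.47 0.63 0.43] T [-0.026  0.232  0.077]
16.98 [624.    3.8  65.7] [-179.98    0.     91.67] [-1.9  0.9 -2.9]
z>53 hist (654, 0) (656, 0) (658, 9) (660, 332) (662, 350) (664, 327) (666, 292) (668, 334) (670, 351) (672, 302) (674, 80) (676, 0) (678, 0) (680, 0) (682, 0) (684, 0) (686, 0) (688, 0) (690, 0) (692, 0) (694, 0) (696, 279) (698, 579) (700, 313) (702, 165) (704, 10) (706, 0) (708, 0)
w_long front edge 661.15 back 703.28
z>53 hist (654, 0) (656, 0) (658, 0) (660, 0) (662, 0) (664, 17) (666, 132) (668, 259) (670, 304) (672, 290) (674, 359) (676, 334) (678, 214) (680, 11) (682, 0) (684, 0) (686, 0) (688, 0) (690, 0) (692, 0) (694, 0) (696, 231) (698, 516) (700, 318) (702, 186) (704, 4) (706, 0) (708, 0)
w_long2 front edge 668.0 back 703.01
```

arm_command:
  motion:
    - {"offset":[0,0.002,0],"spin":0}
    - {"offset":[0,0.002,0],"spin":0}
    - {"offset":[0,0,0],"spin":0}
    - {"offset":[0,0,0],"spin":0}

```text
time_s: 17.52
ee_pos: [627.9, 3.9, 65.8]
ee_rot: [-180.0, 0.0, 91.7]
force: [-2.7, 0.1, -2.9]
gripper_width: 23.9
gripper_force: 40.0
```

```bash
python3 -c "
from h import *; avg(14); look('w_long3',[]); padx('w_long3')
for t in ('w_long','w_long2','w_long3'):
    im=np.load(t+'.npz')['im'].astype(int); hs=cv2.cvtColor(im.astype(np.uint8),cv2.COLOR_BGR2HSV)[150:200,320:420].astype(int).mean(0); print(t,[int(x) for x in hs[::2,1]])"
```

```text
t 18.18 pos [628.02   3.91  65.77] rot [180.02   0.    91.66] F [-2.8   0.01 -3.3 ] sd [0.49 0.28 0.5 ] T [-0.034  0.486  0.098]
18.23 [628.1   3.9  65.8] [-179.99    0.     91.66] [-3.1  0.7 -2.9]
z>53 hist (654, 0) (656, 0) (658, 0) (660, 0) (662, 0) (664, 0) (666, 0) (668, 16) (670, 134) (672, 245) (674, 306) (676, 290) (678, 358) (680, 313) (682, 235) (684, 15) (686, 0) (688, 0) (690, 0) (692, 0) (694, 0) (696, 221) (698, 502) (700, 337) (702, 172) (704, 4) (706, 0) (708, 0)
w_long3 front edge 672.1 back 703.03
w_long [177, 180, 135, 41, 22, 23, 26, 56, 61, 63, 63, 62, 60, 59, 59, 59, 60, 57, 52, 47, 46, 47, 48, 42, 26, 11, 8, 8, 8, 8, 8, 8, 8, 8, 7, 7, 7, 7, 7, 8, 8, 7, 8, 8, 8, 9, 9, 9, 9, 8]
w_long2 [177, 150, 63, 58, 60, 59, 54, 48, 46, 47, 47, 48, 34, 13, 8, 8, 8, 7, 8, 8, 8, 7, 8, 7, 6, 7, 8, 8, 8, 8, 9, 9, 9, 8, 7, 6, 6, 6, 6, 6, 6, 6, 6, 9, 15, 21, 25, 23, 22, 21]
w_long3 [177, 150, 61, 58, 60, 60, 53, 48, 46, 47, 47, 48, 33, 12, 8, 8, 8, 7, 7, 7, 7, 7, 8, 7, 8, 8, 8, 8, 9, 9, 8, 6, 6, 6, 6, 6, 6, 6, 6, 6, 7, 11, 17, 23, 25, 25, 23, 25, 22, 21]
```

The long seal is pressed at 2.7 N. The picture also gives about 9 mm of give, from a 24 px shift against 23 mm of travel. Next I'll back off, lift, and go over the housing.

arm_command:
  motion:
    - {"offset":[0,-0.02,0],"spin":0}
    - {"offset":[0,-0.025,0],"spin":0}
    - {"offset":[0,0,-0.025],"spin":0}
    - {"offset":[0,0,-0.025],"spin":0}
    - {"offset":[0,0,0],"spin":0}

```text
time_s: 18.9
ee_pos: [586.3, 2.6, 118.6]
ee_rot: [179.5, 0.0, 91.6]
force: [0.5, -0.0, -2.9]
gripper_width: 23.7
gripper_force: 40.0
```

```bash
python3 -c "
from h import *; plan(543.5,-226.5,116,76.9)"
```

```text
n 5 world d [ -43. -229.   -3.] dyaw -14.7
{"offset":[-0.0456,-0.0099,0.0005],"spin":0.0515},
{"offset":[-0.0460,-0.0075,0.0005],"spin":0.0515},
{"offset":[-0.0463,-0.0051,0.0005],"spin":0.0515},
{"offset":[-0.0465,-0.0027,0.0005],"spin":0.0515},
{"offset":[-0.0466,-0.0003,0.0005],"spin":0.0515},
```

arm_command:
  motion:
    - {"offset":[-0.0456,-0.0099,0],"spin":0.0515}
    - {"offset":[-0.046,-0.0075,0],"spin":0.0515}
    - {"offset":[-0.0463,-0.0051,0],"spin":0.0515}
    - {"offset":[-0.0465,-0.0027,0],"spin":0.0515}
    - {"offset":[-0.0466,-0.0003,0],"spin":0.0515}

```text
time_s: 19.52
ee_pos: [540.5, -228.0, 114.9]
ee_rot: [180.0, 0.0, 76.8]
force: [1.4, -0.5, -2.0]
gripper_width: 23.7
gripper_force: 40.0
```

arm_command:
  motion:
    - {"offset":[0,0,0.01],"spin":0}
    - {"offset":[0,0,0.01],"spin":0}
    - {"offset":[0,0,0],"spin":0}
    - {"offset":[0,0,0],"spin":0}

```text
time_s: 20.02
ee_pos: [540.9, -225.5, 95.7]
ee_rot: [180.0, -0.0, 77.0]
force: [0.1, 0.2, -2.2]
gripper_width: 23.9
gripper_force: 40.0
```

```bash
python3 -c "
from h import *; avg(8); im,D,c=look('w_fin',[])
plate_tool('w_fin',((297,162),(214,162)))
cv2.imwrite('pics/w_fin_c.png',cv2.resize(im[100:230,170:345],(700,520),interpolation=cv2.INTER_CUBIC))"
```

```text
t 20.38 pos [ 540.93 -226.04   96.12] rot [179.96  45.01  76.96] F [-0.1  -0.18 -2.29] sd [0.47 0.52 0.48] T [-0.02  -0.076 -0.001]
20.43 [ 540.7 -226.4   96.1] [1.7998e+02 1.0000e-02 7.6920e+01] [ 0.2 -0.3 -4. ]
plane tilt deg [0.61249979 0.09503189] z0 27.307522605945824 8424
[293.  162.3] 32
[214. 162.] 1067
[[ 40.08875719  22.84026114]
 [ 40.27199363 -28.63792165]] 51.47850890286622
plate in tool (y flipped): yaw 179.79605669973995 t [-1.81935852  3.04832819]
```

View pics/w_fin_c.png

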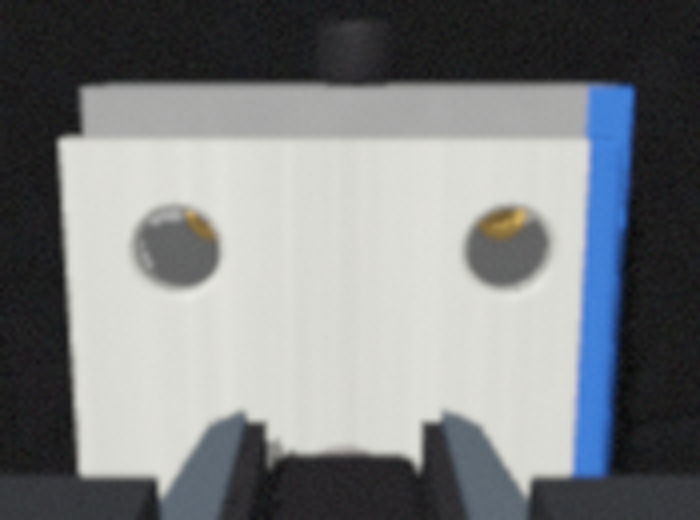

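The crop shows the plate over the housing with the blue edges matching. Brass is visible through both rear holes near their upper rims, at (200,222) and (503,222). The housing corners are at (80,87) and (633,87) and its gland is at the top. I'll compute both positions with the same camera so the bias cancels.

```bash
python3 - <<'E'
from h import *
m=env.camera_model("wrist"); H=np.array(m["hand_eye"]); c=((m["fx"],m["fy"],m["cx"],m["cy"]),H[:3,:3],H[:3,3])
f=np.load("w_fin.npz"); im=f["im"].astype(float); P=cloud(c,f["D"])
f2=lambda x,y:(170+x/4-.4,100+y/4-.4)
w=lambda p,z:np.round(ray_z(c,p,z)[:2],2)
b=(P[118:136,200:300:4,2]); print("housing z in tool", np.round(np.median(P[124:132,200:310,2]),2), "plate", np.round(np.median(P[140:146,200:300,2]),2))
g=im.mean(2)
def edge(prof,a):  # strongest gradient, subpixel
    d=np.abs(np.gradient(prof)); i=d.argmax(); return a+ (d[i-2:i+3]*np.arange(i-2,i+3)).sum()/d[i-2:i+3].sum()
rt=edge(g[114:129,200:240].mean(1),114); print("housing back row",rt)
rp=edge(g[128:145,200:300].mean(1),128); print("plate back row",rp)
hl=edge(g[124:131,180:200].mean(0),180); hr=edge(g[124:131,318:338].mean(0),318); pl=edge(g[137:143,178:195].mean(0),178)
print(hl,hr,pl)
zh=56;zp=27.3
print("H back-left",w((hl,rt),zh),"H back-right",w((hr,rt),zh),"P back",w((255,rp),zp),"P left",w((pl,140),zp))
print("H left@127",w((hl,127.5),zh),"H right",w((hr,127.5),zh))
for p in((214.1,161.5),(296.2,161.4)): print("P hole",w(p,zp+.5))
hs=cv2.cvtColor(f["im"],cv2.COLOR_BGR2HSV).astype(int); br=(hs[...,0]>10)&(hs[...,0]<32)&(hs[...,1]>90)&(hs[...,2]>70)
for u in((205,228),(286,308)):
    ys,xs=np.nonzero(br[148:178,u[0]:u[1]]); print("brass cols",xs.min()+u[0],xs.max()+u[0],"rows",ys.min()+148,ys.max()+148,len(xs))
E
```

```text
housing z in tool 56.35 plate 27.63
housing back row 120.35325142526142
plate back row 134.2274768644529
189.79629943982346 327.78738212842387 184.27839905826957
H back-left [ 66.03 -49.19] H back-right [66.08 50.71] P back [58.1  -1.94] P left [ 54.46 -46.98]
H left@127 [ 60.97 -49.48] H right [61.02 51.04]
P hole [ 40.58 -28.56]
P hole [40.67 24.88]
brass cols 217 222 rows 153 159 19
brass cols 290 300 rows 153 159 59
```

arm_command:
  motion:
    - {"offset":[0.0026,0.0027,0],"spin":0}
    - {"offset":[0,0,0.006],"spin":0}
    - {"offset":[0,0,0.006],"spin":0}
    - {"offset":[0,0,0],"spin":0}
    - {"offset":[0,0,0],"spin":0}

```text
time_s: 21.1
ee_pos: [543.8, -224.6, 83.8]
ee_rot: [-180.0, 0.0, 76.9]
force: [0.2, 0.1, -1.9]
gripper_width: 23.8
gripper_force: 40.0
```

```bash
cat > fin.py <<'E'
from h import *
avg(8); im,D,_=look("w_fin2",[])
m=env.camera_model("wrist"); H=np.array(m["hand_eye"]); c=((m["fx"],m["fy"],m["cx"],m["cy"]),H[:3,:3],H[:3,3]); P=cloud(c,D)
w=lambda p,z:np.round(ray_z(c,p,z)[:2],2)
g=im.astype(float).mean(2)
def edge(prof,a):
    d=np.abs(np.gradient(prof)); i=d.argmax(); return a+(d[i-2:i+3]*np.arange(i-2,i+3)).sum()/d[i-2:i+3].sum()
zh=np.median(P[126:131,210:300,2]); zp=np.median(P[140:146,200:300,2]); print("z housing/plate",zh,zp,"gap",zh-zp-6)
hs=cv2.cvtColor(im,cv2.COLOR_BGR2HSV).astype(int)
br=(hs[...,0]>10)&(hs[...,0]<32)&(hs[...,1]>90)&(hs[...,2]>70)
for u in((205,228),(286,308)):
    ys,xs=np.nonzero(br[148:178,u[0]:u[1]]); print("brass",len(xs),(xs.min()+u[0],xs.max()+u[0],ys.min()+148,ys.max()+148) if len(xs) else "")
rt=edge(g[114:131,200:240].mean(1),114); hl=edge(g[int(rt)+3:132,176:200].mean(0),176); hr=edge(g[int(rt)+3:132,318:340].mean(0),318)
a=w((hl,rt),zh);b=w((hr,rt),zh); print("edges",rt,hl,hr,a,b,"H centre",(a[0]+b[0])/2-65,(a[1]+b[1])/2,"yaw err deg",np.degrees((a[0]-b[0])/100))
cv2.imwrite('pics/w_fin2_c.png',cv2.resize(im[100:230,170:345],(700,520),interpolation=cv2.INTER_CUBIC))
E
python3 fin.py
```

```text
t 21.45 pos [ 543.86 -224.62   83.98] rot [1.7998e+02 1.0000e-02 7.6910e+01] F [ 0.31 -0.04 -2.63] sd [0.47 0.49 0.34] T [-0.002 -0.08  -0.016]
21.5 [ 543.8 -224.6   84. ] [1.7999e+02 1.0000e-02 7.6910e+01] [ 1.  -0.1 -2.9]
z housing/plate 44.208849194526266 27.595093472422704 gap 10.613755722103562
brass 125 (np.int64(211), np.int64(223), np.int64(153), np.int64(165))
brass 117 (np.int64(288), np.int64(299), np.int64(153), np.int64(165))
edges 123.55369396356544 182.05641547861507 328.0476063829787 [ 64.14 -51.98] [64.2  48.12] H centre -0.8299999999999983 -1.9299999999999997 yaw err deg -0.0343774677078507
```

View pics/w_fin2_c.png

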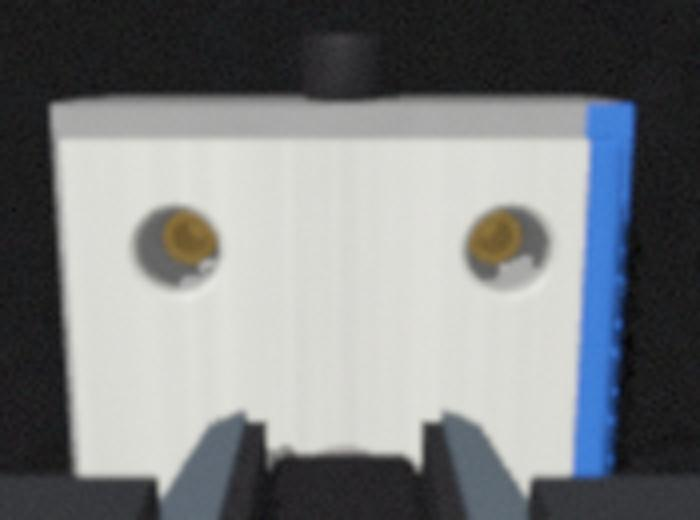

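```bash
python3 - <<'E'
from h import *
m=env.camera_model("wrist"); H=np.array(m["hand_eye"]); c=((m["fx"],m["fy"],m["cx"],m["cy"]),H[:3,:3],H[:3,3])
im=np.load("w_fin2.npz")["im"]; hs=cv2.cvtColor(im,cv2.COLOR_BGR2HSV).astype(int)
br=(hs[...,0]>10)&(hs[...,0]<32)&(hs[...,1]>90)&(hs[...,2]>70)
for u in((205,228),(286,308)):
    ys,xs=np.nonzero(br[148:178,u[0]:u[1]]); p=(xs.mean()+u[0],ys.mean()+148); print(p,"brass",ray_z(c,p,44.2)[:2])
    # plate hole: not-white region, convex hull, upper mouth
    sub=(im[148:178,u[0]-3:u[1]+3].min(2)<165).astype(np.uint8); n,l,s,ct=cv2.connectedComponentsWithStats(sub); i=1+s[1:,4].argmax(); cn=cv2.convexHull(np.argwhere(l==i)[:,::-1].astype(np.int32)); (cx,cy),r=cv2.minEnclosingCircle(cn)
    q=(cx+u[0]-3,cy+148); print(q,r,"plate hole",ray_z(c,q,27.5)[:2])
E
```

```text
(np.float64(216.656), np.float64(159.136)) brass [ 39.600128   -29.08538331]
(213.619047164917, 161.0) 10.805848121643066 plate hole [ 40.95186779 -28.81436871]
(np.float64(293.5982905982906), np.float64(159.16239316239316)) brass [39.61047719 25.3420242 ]
(296.3135595321655, 161.3474578857422) 10.941332817077637 plate hole [40.75297603 24.9117087 ]
```

The crop shows both brass inserts fully visible inside the plate holes, with a 10.6 mm gap. Lateral alignment is exact, and in tool x the plate needs about -0.9 mm.

arm_command:
  motion:
    - {"offset":[-0.0009,0,0],"spin":0}
    - {"offset":[0,0,0],"spin":0}
    - {"offset":[0,0,0],"spin":0}
    - {"offset":[0,0,0],"spin":0}
    - {"offset":[0,0,0],"spin":0}

```text
time_s: 22.18
ee_pos: [543.6, -225.4, 83.9]
ee_rot: [180.0, 0.0, 76.9]
force: [0.1, -0.2, -3.5]
gripper_width: 23.3
gripper_force: 40.0
```

```bash
python3 - <<'E'
from h import *
exec(open("fin.py").read())
for u in((205,228),(286,308)):
    ys,xs=np.nonzero(br[148:178,u[0]:u[1]]); print("brass tool",ray_z(c,(xs.mean()+u[0],ys.mean()+148),zh)[:2])
s=env.state(); print(s["gripper_force"],np.abs(s["qvel"]).max())
print(env.job_done())
E
```

```text
t 22.52 pos [ 543.58 -225.43   83.87] rot [180.     0.    76.91] F [-0.01 -0.15 -2.89] sd [0.46 0.49 0.66] T [-0.006 -0.088 -0.001]
22.57 [ 543.6 -225.4   83.8] [180.     0.    76.91] [-0.4  0.2 -2.2]
z housing/plate 44.08527718164157 27.618995083186007 gap 10.466282098455565
brass 112 (np.int64(211), np.int64(223), np.int64(153), np.int64(164))
brass 109 (np.int64(288), np.int64(299), np.int64(153), np.int64(164))
edges 122.80053580126643 182.093583347669 328.1682724624692 [ 64.65 -51.89] [64.7  48.14] H centre -0.32499999999998863 -1.875 yaw err deg -0.028647889756539535
brass tool [ 40.06369007 -29.13951321]
brass tool [40.17428763 25.51394522]
39.99733507633209 0.03780009130111631
the job is handed in; nothing more can be done
None
```

I handed the job in at 22.6 s (limit 58 s) with no result returned: both seals were pressed on the pad to about 9 mm, short edge first. The plate is still held level about 10 mm above the housing, with its two visible holes within about 1 mm of the threaded holes; the other two were hidden by the gripper.

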